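# Slide the extractor fan up to full

### The arm

A 6-joint arm with a two-finger parallel gripper is mounted at the origin on the work surface. World frame = base frame: x ahead of the robot, y to its left, z up, the work surface at z = 0. Lengths are in mm, angles in rad, forces in N, time in s.
With the tool pointing down it reaches from about 250 to 725 mm from the base axis. Payload 9.7 kg.
Tool frame: the origin (TCP) lies on the centre line of the jaws, within the pads' length; the fingertips stand 19 mm ahead of it and the grasp point (between the pads) is the TCP (manip.tips_ahead is the distance from the TCP to the fingertips, in mm); z points along the fingers, y is the direction in which the jaws open and shut (so a half turn about z gives the same grasp; the last joint's range is limited). The gripper opens to 85 mm and grips with 20 to 120 N. Pads are 22 mm wide; open, the fingers measure 114 mm over their backs; the gripper's body (76 mm by 85 mm) begins 54 mm behind the grasp point. The pads swing forward as they close: fully open they stand 13 mm farther back than shut.
Start: joints at [1.184, 0.087, 0.176, 1.66, 0, 1.571], TCP at [207.472, 509.365, 250.284] pointing down, gripper open.
Joint ranges: [-3.13, 3.13], [-0.85, 1.81], [-1.15, 1.24], [-2.2, 2.28], [-1.44, 1.52], [-3.14, 3.14]. Speed limits (rad/s): [2.22, 2.22, 2.57, 3.14, 3.14, 3.14].

### API

Orientations are given as a unit quaternion [x, y, z, w].
In Python, from plant import telemetry, grab_frame, workorder, manip gives the robot as it stands.
- The arm moves only by the tool jog_arm, never from a script. Its argument "series" is a list of rows, each a list of 3 entries, a list of its own where there are three numbers: the turn, a rotation vector about the tool's x, y, z in rad, then the shift along the tool's x, y, z in mm, then the finger opening in mm, from 0 to 85.4. In form: [[[rx, ry, rz], [x, y, z], jaw], ...]. A call has exactly 5 rows; each row shifts and turns the commanded pose from where the row before left it, along the tool's axes as they then stand; what a row does not reach is not made up. A row lasts 1/8 s, in which the tool goes at most 62.5 mm and 10.7 degrees, less where a joint would pass 70% of its speed; a pose out of reach is approached as far as the arm can. A call with a gripper value outside its range is refused whole. The fingers move at their own pace and stop on an object; "newtons" is the grip in N (left out, the last holds). Time passes only in rows, so rows that do not move let the fingers close, or fill a call up. It gives the time, the measured TCP pose, the force and the opening at its end, in the units of the state.
- telemetry.read_state(): the state, without advancing time (a new reading comes with each control period).
- grab_frame(name): name is "scene" or "top"; returns a dict with "image" (420x560x3 uint8, red, green, blue), "K" (3x3 intrinsics, pixels), "rvec" (rotation vector, rad) and "tvec" (3), from world to camera coordinates, as OpenCV has them. Camera axes: x right, y down, z forward; pixel columns grow to the right and rows downward; lengths in mm; the calibration is good to about 2 mm. A picture is of the moment at which its call begins. There is no depth.
- workorder.sign_off(): hands the job in, once; it reports no verdict.
The state is a dict: "clock": time; "q": joint angles; "joint_velocities": joint speeds; "tau": joint torques, N m; "eef_pos": TCP position; "ee_rot": TCP orientation; "wrist_force": force on the tool from outside, world axes, zero at the start; "wrist_torque": the same for the moment, N m; "width": finger opening in mm.
Only numpy, scipy, OpenCV 4.12 (cv2) and the standard library are available. Lean on these libraries where they do the work, as an engineer would, in place of code of your own. Each camera call takes 0.05 s, during which the arm holds its last target. There are 200 camera calls.

### The job

The steamer is going on, so turn the extractor fan up to full: its control is the bar with the row of strokes that grow longer. Come down from above with the fingertips on the shortest stroke, then lightly press and slide along the middle of the bar over every stroke to the longest, without lifting off on the way or pushing the bar down to its stop. Finish there with the fingertips still holding the bar lightly pressed at the longest stroke, and do not touch the lamp control with the equal dots or shift anything else.

Things in the scene. Friction and masses are not known exactly. Their poses are not given: they have to be found in the camera images.
- fan_console: Fan control fixed to the bench, any yaw, either side: flat grey housing 200 x 80 mm, 18 mm high, with a sprung aluminium bar 180 x 56 mm, its flat top 30 mm above the bench. On the bar five smooth flush dark cross-strokes, 34 mm apart, growing from 6 to 48 mm long. Origin: centre of the underside; x along the row from shortest to longest stroke, z up
- fan_bar (a joint): How far the fan's touch bar is pushed down, m: 0 at rest, 0.008 on the stop. The bar sinks level, wherever it is pressed, straight down against a spring: about 1 N starts it, then 0.6 N per mm, about 6 N on the stop. Pressed from 0.0008, too hard from 0.007; 0.0035 is a good light press, with the fingers closed
- lamp_console: Lamp control, the same housing and sprung bar as the fan's, but with five equal round dots, 14 mm across, instead of the growing strokes. Not to be touched. Origin: centre of its underside, x along the row
- lamp_bar (a joint): How far the lamp's bar is pushed down, m: 0 at rest
- press: Stainless garlic press lying on the fixed hardwood slab (180 x 560 mm, 30 mm thick) beyond the controls, 190 mm long, 28 mm high, its two handles spread in a V along its +x. Origin: underside of its round chamber
- paddle: Small wooden rice paddle lying flat beside the fan control, 178 mm long along x, 54 mm wide, 8 mm thick. Origin: underside, near the middle
- bowl: Squat white ceramic dipping bowl, 80 mm across, 38 mm high, on the other side of the fan control. Origin: centre of its underside
- jar: Small glass spice jar, 48 mm across, 62 mm high, beside the lamp control. Origin: centre of its underside
- sieve: Orange plastic sieve, 140 mm across, 58 mm high, with a flat handle along its +y that ends 180 mm from the axis. Origin: centre of its underside
- lid: Aluminium steamer lid, 184 mm across, 56 mm high with its knob. Origin: centre of its underside
- fan_mark1 (a point): Centre of the shortest (first) stroke on the fan's bar, on its top face (30 mm above the bench at rest; sinks with the bar); x axis along the row towards the longest stroke, z up
- fan_mark2 (a point): Centre of the second stroke on the fan's bar, on its top face (30 mm above the bench at rest; sinks with the bar); x axis along the row towards the longest stroke, z up
- fan_mark3 (a point): Centre of the middle stroke on the fan's bar, on its top face (30 mm above the bench at rest; sinks with the bar); x axis along the row towards the longest stroke, z up
- fan_mark4 (a point): Centre of the fourth stroke on the fan's bar, on its top face (30 mm above the bench at rest; sinks with the bar); x axis along the row towards the longest stroke, z up
- fan_mark5 (a point): Centre of the longest (last) stroke on the fan's bar, on its top face (30 mm above the bench at rest; sinks with the bar); x axis along the row towards the longest stroke, z up
Things that resemble listed ones, but are neither listed nor needed, are in the scene too. Leave any purple look-alike of the fan_console alone.

How it is judged (in metres and radians):
On the way, in this order (a step that is already met when the one before it is completed fails the run):
1. the fingers press the fan's bar at its shortest (first) stroke (value of joint fan_bar above 0.0008 m and contact force between the fingers and fan_console above 0.3 N and horizontal distance between the grasp point and fan_mark1 below 0.013 m), for 0.05 s.
2. the fingers press the fan's bar at its second stroke (value of joint fan_bar above 0.0008 m and contact force between the fingers and fan_console above 0.3 N and horizontal distance between the grasp point and fan_mark2 below 0.013 m), for 0.05 s.
3. the fingers press the fan's bar at its middle stroke (value of joint fan_bar above 0.0008 m and contact force between the fingers and fan_console above 0.3 N and horizontal distance between the grasp point and fan_mark3 below 0.013 m), for 0.05 s.
4. the fingers press the fan's bar at its fourth stroke (value of joint fan_bar above 0.0008 m and contact force between the fingers and fan_console above 0.3 N and horizontal distance between the grasp point and fan_mark4 below 0.013 m), for 0.05 s.
5. the fingers press the fan's bar at its longest (last) stroke (value of joint fan_bar above 0.0008 m and contact force between the fingers and fan_console above 0.3 N and horizontal distance between the grasp point and fan_mark5 below 0.013 m), for 0.05 s.
At the end, for the whole second after the job is handed in: After pressing each stroke in order, the fingers still hold the fan bar 0.8 to 7 mm down, the point between the finger pads within 13 mm (seen from above) of the longest stroke; the lamp bar is up (under 1 mm) and every other thing within 12 mm of its start (all of step 5 and value of joint fan_bar below 0.007 m and value of joint lamp_bar below 0.001 m and distance of each of press, paddle, bowl, jar, sieve, lid from where it was at the start of the episode below 0.012 m); the arm keeps its last pose, push and grip.
It fails at once if the fan's bar is pushed to its stop (over 7 mm) (value of joint fan_bar above 0.007 m).
It fails at once if the lamp control is touched (value of joint lamp_bar above 0.001 m or contact force between the fingers and lamp_console above 1 N).
It fails at once if the fingers are lifted off between the shortest and the longest stroke: they hover low (grasp point under 50 mm) over the middle of the bar without pressing it (value of joint fan_bar below 0.0003 m and x of the grasp point in the frame of fan_mark3 between -0.053 and 0.053 m and y of the grasp point in the frame of fan_mark3 between -0.028 and 0.028 m and z of the grasp point in the frame of fan_mark3 below 0.05 m).
It fails at once if a bystander is pushed, lifted or carried (moved over 12 mm) (distance of any of press, paddle, bowl, jar, sieve, lid from where it was at the start of the episode above 0.012 m).
It also fails if it takes over 35 s, if anything falls off the work surface, if the arm or the gripper's body presses on something with over 40 N, if the wrist force passes 120 N, or if a joint passes its speed limit or range.

## Working session

There is one attempt and no reset: what is moved stays moved. The work goes in short steps, Python scripts to look and compute and a tool call to move; the robot and the scene stay as the last step left them, time stands still between calls to the robot, and variables do not carry over. Pictures are saved under pics/ and viewed, about 8 in all and at most 12, crops included, and the job is handed in when it is done.

Besides the shell and the picture viewer there is one more tool, called after "Emit:" in YAML: its name, and indented under it one key for each argument. jog_arm: Moves the arm, as the interface text tells. Its arguments: {"type":"object","properties":{"series":{"type":"array","items":{"type":"array"}},"newtons":{"type":"number"}},"required":["series"]}

```bash
mkdir -p pics
python3 - <<'E'
from plant import telemetry, grab_frame, manip
import cv2,numpy as np
s=telemetry.read_state(); print(s['clock'],s['eef_pos'],s['ee_rot'],s['width'],s['wrist_force'],manip.tips_ahead)
for n in('top','scene'):
    f=grab_frame(n); np.savez(f'{n}.npz',**f); cv2.imwrite(f'pics/{n}0.png',cv2.cvtColor(f['image'],cv2.COLOR_RGB2BGR))
    print(n,f['K'].tolist(),f['rvec'],f['tvec'])
E
```

```text
0.0 [207.38251661 509.18340203 249.58669949] [ 1.92168184e-01  9.81361788e-01 -6.45081544e-04 -1.19870502e-04] 85.31682762124242 [-0.38913864  0.06588106 -0.29098106] 19.0
top [[447.41277155469055, 0.0, 287.3107770558247], [0.0, 447.41277155469055, 209.46438252353911], [0.0, 0.0, 1.0]] [ 2.13471379 -2.14208814  0.16275353] [ -10.03417447  540.58042237 1355.84252942]
scene [[513.6931025467034, 0.0, 276.38870119984927], [0.0, 513.6931025467034, 209.74976444402742], [0.0, 0.0, 1.0]] [ 1.79235529  2.07146957 -0.5375807 ] [  80.33092318 -449.34681862 1679.65538204]
```

View pics/top0.png

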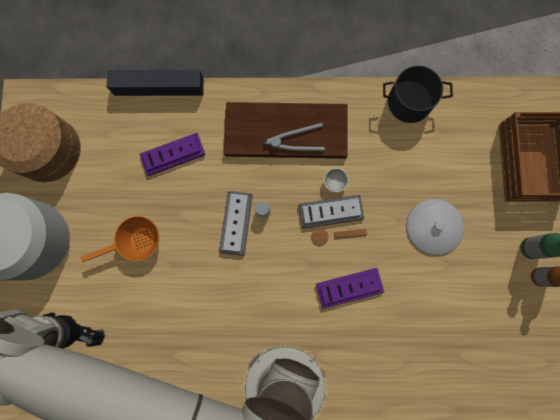

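View pics/scene0.png

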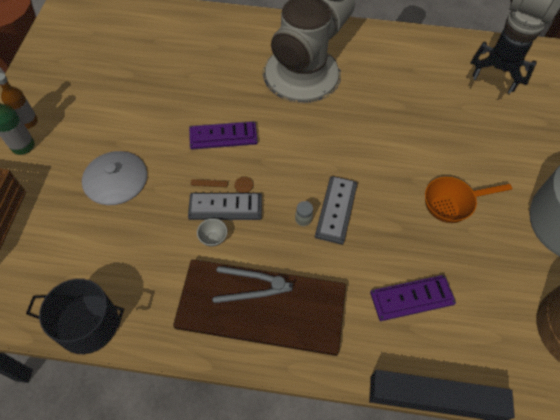

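The fan candidates are the grey console with strokes at top (331,212), the grey one with dots at (236,223), which is the lamp, and two purple look-alikes at (172,154) and (349,288). The grey one with growing strokes fits. Its longest stroke appears to be on the left in the top view.

```bash
cat > h.py <<'E'
import numpy as np,cv2
def ray(f,uv,z):
    R=cv2.Rodrigues(f['rvec'])[0]; C=-R.T@f['tvec']
    d=R.T@np.linalg.inv(f['K'])@np.array([uv[0],uv[1],1.]); return C+d*(z-C[2])/d[2]
def proj(f,P): return cv2.projectPoints(np.array(P,float).reshape(-1,3),f['rvec'],f['tvec'],f['K'],None)[0][:,0]
E
python3 - <<'E'
import numpy as np,cv2
from h import *
crops=[]
for n,(x0,y0,x1,y1) in {'top':(292,190,372,236),'scene':(182,184,272,226)}.items():
    f=dict(np.load(n+'.npz')); c=f['image'][y0:y1,x0:x1]; b=cv2.resize(c,None,fx=8,fy=8,interpolation=cv2.INTER_CUBIC)
    crops.append(cv2.resize(b,(720,300)))
    g=cv2.cvtColor(b,cv2.COLOR_RGB2GRAY); hsv=cv2.cvtColor(b,cv2.COLOR_RGB2HSV)
    m=((hsv[...,1]<50)&(g>140)).astype(np.uint8)
    cs,_=cv2.findContours(m,cv2.RETR_EXTERNAL,cv2.CHAIN_APPROX_NONE)
    k=max(cs,key=lambda c:cv2.contourArea(cv2.convexHull(c)) if True else 0); r=cv2.minAreaRect(cv2.convexHull(k))
    un=lambda p:(np.array(p)+.5)/8-.5+[x0,y0]
    w=[ray(f,un(p),30) for p in cv2.boxPoints(r)]
    print(n,'bar centre',ray(f,un(r[0]),30).round(1),'sides',[round(float(np.linalg.norm(w[i]-w[i-1])),1) for i in range(4)])
    hull=np.zeros_like(m); cv2.fillConvexPoly(hull,cv2.convexHull(k),1); 
    hull=cv2.erode(hull,np.ones((9,9)))
    N,l,st,ce=cv2.connectedComponentsWithStats(((g<120)&(hull>0)).astype(np.uint8))
    for i in range(1,N):
        if st[i,4]>30: print('  stroke px',un(ce[i]).round(1),'area',st[i,4],ray(f,un(ce[i]),30).round(1))
cv2.imwrite('pics/crop.png',cv2.cvtColor(np.vstack(crops),cv2.COLOR_RGB2BGR))
E
```

```text
top bar centre [ 542.  -162.3   30. ] sides [52.3, 155.0, 52.4, 154.1]
  stroke px [320.7 211.8] area 2420 [ 534.8 -117.1   30. ]
  stroke px [342.1 208.6] area 1085 [ 544.6 -184.4   30. ]
  stroke px [331.4 210.2] area 1757 [ 539.6 -150.8   30. ]
  stroke px [352.7 207. ] area 372 [ 549.6 -218.    30. ]Traceback (most recent call last):
  File "<stdin>", line 10, in <module>
ValueError: max() iterable argument is empty
```

Run:
```python
import numpy as np,cv2
from h import *
crops=[]
for n,(x0,y0,x1,y1) in {'top':(292,190,372,236),'scene':(182,184,272,226)}.items():
    f=dict(np.load(n+'.npz')); c=f['image'][y0:y1,x0:x1]; b=cv2.resize(c,None,fx=8,fy=8,interpolation=cv2.INTER_CUBIC)
    crops.append(cv2.resize(b,(720,300)))
    g=cv2.cvtColor(b,cv2.COLOR_RGB2GRAY)
    un=lambda p:(np.array(p)+.5)/8-.5+[x0,y0]
    T=95 if n=='top' else 75
    N,l,st,ce=cv2.connectedComponentsWithStats((g<T).astype(np.uint8))
    for i in range(1,N):
        if 30<st[i,4]<6000: print(n,'px',un(ce[i]).round(1),'area',st[i,4],'wh',st[i,2:4],ray(f,un(ce[i]),30).round(1))
    print(n,'projected marks',proj(f,[[549.6-4.95*i,-218+33.6*i,30] for i in range(5)]).round(1).tolist(), np.percentile(g,[5,25,50,75,95]))
cv2.imwrite('pics/crop.png',cv2.cvtColor(np.vstack(crops),cv2.COLOR_RGB2BGR))
```

```text
top px [310.  213.2] area 2260 wh [ 35 118] [530.3 -83.3  30. ]
top px [320.7 211.8] area 1736 wh [31 91] [ 534.6 -117.1   30. ]
top px [331.4 210.2] area 1242 wh [28 65] [ 539.7 -150.7   30. ]
top px [342.  208.6] area 700 wh [24 39] [ 544.7 -184.4   30. ]
top px [352.6 207. ] area 180 wh [17 14] [ 549.6 -217.9   30. ]
top px [319.6 233.6] area 3491 wh [121  37] [ 465.6 -112.4   30. ]
top projected marks [[352.7, 207.0], [342.1, 208.6], [331.4, 210.2], [320.8, 211.8], [310.1, 213.4]] [ 58.  89. 126. 137. 155.]
scene px [211.3 184.7] area 5416 wh [295  26] [ 489.4 -194.4   30. ]
scene px [236.9 201.9] area 2075 wh [27 93] [ 533.4 -114.6   30. ]
scene px [224.4 202. ] area 1520 wh [26 65] [ 538.8 -148.2   30. ]
scene px [211.8 201.8] area 833 wh [25 40] [ 543.3 -182.    30. ]
scene px [199.2 201.9] area 183 wh [18 13] [ 548.8 -215.8   30. ]
scene projected marks [[198.3, 202.1], [210.9, 202.1], [223.4, 202.2], [235.9, 202.2], [248.4, 202.2]] [ 54.  70.  98. 108. 116.]
```

View pics/crop.png

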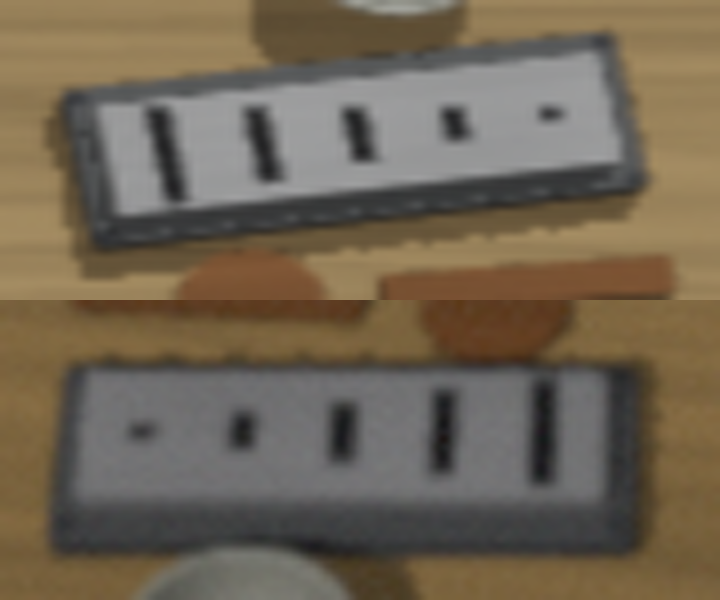

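Both views agree to 2–3 mm: stroke 1 is at about (549,-217), stroke 5 at about (530,-82), with 34 mm spacing. I'll close the fingers, yaw so that tool x lies along the row, then travel over at height.

Emit:
jog_arm:
  series:
    - [[0,0,0.17],[0,0,0],0]
    - [[0,0,0.17],[0,0,0],0]
    - [[0,0,0.17],[0,0,0],0]
    - [[0,0,0.17],[0,0,0],0]
    - [[0,0,0.17],[0,0,0],0]
  newtons: 20

```text
clock: 0.72
eef_pos: [207.4, 509.3, 249.8]
ee_rot: [0.582, 0.813, -0.0, 0.0]
wrist_force: [0.2, -0.4, -0.6]
width: -0.1
```

Emit:
jog_arm:
  series:
    - [[0,0,0.18],[0,0,0],0]
    - [[0,0,0],[-48,14,0],0]
    - [[0,0,0],[-48,14,0],0]
    - [[0,0,0],[-48,14,0],0]
    - [[0,0,0],[-48,14,0],0]

```text
clock: 1.35
eef_pos: [292.6, 326.7, 250.0]
ee_rot: [0.65, 0.76, -0.0, 0.0]
wrist_force: [1.0, 0.6, 0.1]
width: 0.2
```

Emit:
jog_arm:
  series:
    - [[0,0,0],[-48,14,0],0]
    - [[0,0,0],[-48,14,0],0]
    - [[0,0,0],[-48,14,0],0]
    - [[0,0,0],[-48,14,0],0]
    - [[0,0,0],[-48,14,0],0]

```text
clock: 1.98
eef_pos: [398.6, 100.2, 250.1]
ee_rot: [0.651, 0.759, 0.0, -0.0]
wrist_force: [0.5, 0.7, -0.0]
width: 0.1
```

Emit:
jog_arm:
  series:
    - [[0,0,0],[-48,14,0],0]
    - [[0,0,0],[-48,14,0],0]
    - [[0,0,0],[-48,14,0],0]
    - [[0,0,0],[-48,14,0],0]
    - [[0,0,0],[-48,14,0],0]

```text
clock: 2.6
eef_pos: [504.6, -126.3, 250.0]
ee_rot: [0.651, 0.759, -0.0, -0.0]
wrist_force: [0.9, 1.2, 0.2]
width: 0.0
```

```bash
cat > go.py <<'E'
import sys,numpy as np
from scipy.spatial.transform import Rotation as R
from plant import telemetry
s=telemetry.read_state(); t=np.array([float(a) for a in sys.argv[1:4]])
r=R.from_quat(s['ee_rot'])
print(s['clock'],np.round(s['eef_pos'],1),'F',np.round(s['wrist_force'],2),'w',round(s['width'],1),'shift to target in tool axes',r.inv().apply(t-s['eef_pos']).round(1),'yaw y',np.degrees(np.arctan2(*r.apply([0,1,0])[[1,0]])).round(1),'z',r.apply([0,0,1]).round(3),'q',np.round(s['q'],2))
E
python3 go.py 549.2 -216.9 110
```

```text
2.6 [ 504.6 -126.3  250. ] F [0.88 1.24 0.22] w 0.0 shift to target in tool axes [-96.4  30.3 140. ] yaw y 8.8 z [-0.  0. -1.] q [-0.25  0.02  0.1   1.66  0.    1.17]
```

Emit:
jog_arm:
  series:
    - [[0,0,0],[-32,10,0],0]
    - [[0,0,0],[-32,10,0],0]
    - [[0,0,0],[-32,10,20],0]
    - [[0,0,0],[0,0,40],0]
    - [[0,0,0],[0,0,40],0]

```text
clock: 3.22
eef_pos: [548.5, -215.3, 148.5]
ee_rot: [0.651, 0.759, -0.0, -0.0]
wrist_force: [-0.1, -0.2, 0.1]
width: -0.1
```

Emit:
jog_arm:
  series:
    - [[0,0,0],[0,0,20],0]
    - [[0,0,0],[0,0,20],0]
    - [[0,0,0],[0,0,15],0]
    - [[0,0,0],[0,0,10],0]
    - [[0,0,0],[0,0,0],0]

```text
clock: 3.85
eef_pos: [548.3, -214.8, 84.7]
ee_rot: [0.651, 0.759, -0.0, -0.0]
wrist_force: [0.2, 0.1, 0.9]
width: 0.0
```

```bash
python3 go.py 549.2 -216.9 49
python3 - <<'E'
from plant import grab_frame
from h import *
o=[]
for n,(x0,y0,x1,y1) in {'top':(272,170,392,256),'scene':(162,150,292,240)}.items():
    f=grab_frame(n); o.append(cv2.resize(f['image'][y0:y1,x0:x1],(400,300),interpolation=cv2.INTER_CUBIC))
cv2.imwrite('pics/near.png',cv2.cvtColor(np.vstack(o),cv2.COLOR_RGB2BGR))
E
```

```text
3.85 [ 548.3 -214.8   84.7] F [0.16 0.13 0.89] w 0.0 shift to target in tool axes [-2.3  0.6 35.7] yaw y 8.8 z [-0.001  0.    -1.   ] q [-0.37  0.18 -0.04  1.35  0.    1.04]
```

View pics/near.png

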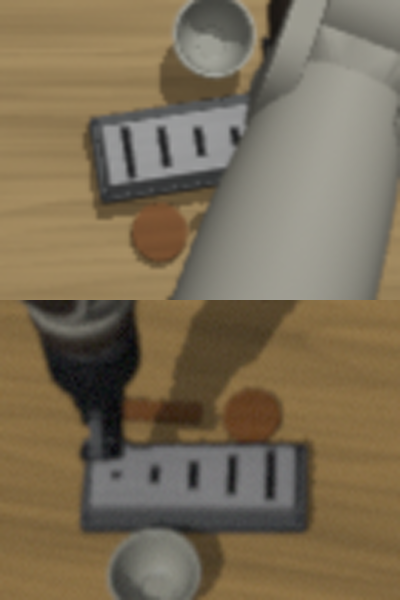

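Emit:
jog_arm:
  series:
    - [[0,0,0],[-2,0.5,12],0]
    - [[0,0,0],[0,0,12],0]
    - [[0,0,0],[0,0,8],0]
    - [[0,0,0],[0,0,0],0]
    - [[0,0,0],[0,0,0],0]

```text
clock: 4.58
eef_pos: [549.5, -216.8, 53.5]
ee_rot: [0.651, 0.759, 0.0, 0.0]
wrist_force: [0.4, -0.1, 0.5]
width: 0.3
```

```bash
python3 go.py 549.2 -216.9 45.5; python3 go.py 549.2 -216.9 45.5
```

```text
4.575 [ 549.5 -216.8   53.5] F [ 0.42 -0.09  0.5 ] w 0.3 shift to target in tool axes [-0.  -0.3  8. ] yaw y 8.8 z [ 0. -0. -1.] q [-0.38  0.2  -0.08  1.29  0.    1.04]
4.575 [ 549.5 -216.8   53.5] F [ 0.42 -0.09  0.5 ] w 0.3 shift to target in tool axes [-0.  -0.3  8. ] yaw y 8.8 z [ 0. -0. -1.] q [-0.38  0.2  -0.08  1.29  0.    1.04]
```

Emit:
jog_arm:
  series:
    - [[0,0,0],[0,0,2],0]
    - [[0,0,0],[0,0,2],0]
    - [[0,0,0],[0,0,1],0]
    - [[0,0,0],[0,0,1],0]
    - [[0,0,0],[0,0,0],0]

```text
clock: 5.2
eef_pos: [549.5, -216.8, 47.4]
ee_rot: [0.651, 0.759, 0.0, 0.0]
wrist_force: [0.2, -0.0, 1.1]
width: 0.2
```

Emit:
jog_arm:
  series:
    - [[0,0,0],[0,0,1],0]
    - [[0,0,0],[0,0,1],0]
    - [[0,0,0],[0,0,0],0]
    - [[0,0,0],[0,0,0],0]
    - [[0,0,0],[0,0,0],0]

```text
clock: 5.82
eef_pos: [549.5, -216.8, 45.4]
ee_rot: [0.651, 0.759, 0.0, 0.0]
wrist_force: [0.4, 0.2, 3.2]
width: -0.1
```

Force of 3.2 N at TCP z 45.4 is consistent with about 3.5 mm of press. Sliding now.

Emit:
jog_arm:
  series:
    - [[0,0,0],[4,0,0],0]
    - [[0,0,0],[6,0.1,0],0]
    - [[0,0,0],[6,0.1,0],0]
    - [[0,0,0],[6,0.1,0],0]
    - [[0,0,0],[6,0.1,0],0]

```text
clock: 6.45
eef_pos: [545.4, -188.6, 45.3]
ee_rot: [0.651, 0.759, -0.0, 0.0]
wrist_force: [-0.1, -2.3, 3.5]
width: 0.2
```

```bash
python3 go.py 529.9 -82.5 45.4
```

```text
6.45 [ 545.4 -188.6   45.3] F [-0.09 -2.32  3.46] w 0.2 shift to target in tool axes [ 1.072e+02  9.000e-01 -1.000e-01] yaw y 8.8 z [ 0. -0. -1.] q [-0.33  0.17 -0.13  1.27 -0.    1.08]
```

Emit:
jog_arm:
  series:
    - [[0,0,0],[6,0,0],0]
    - [[0,0,0],[7,0.1,0],0]
    - [[0,0,0],[7,0.1,0],0]
    - [[0,0,0],[7,0.1,0],0]
    - [[0,0,0],[7,0.1,0],0]

```text
clock: 7.08
eef_pos: [540.6, -154.9, 45.3]
ee_rot: [0.651, 0.759, -0.0, 0.0]
wrist_force: [1.4, -1.6, 3.5]
width: 0.0
```

Emit:
jog_arm:
  series:
    - [[0,0,0],[7,0,0],0]
    - [[0,0,0],[7,0.1,0],0]
    - [[0,0,0],[7,0.1,0],0]
    - [[0,0,0],[7,0.1,0],0]
    - [[0,0,0],[7,0.1,0],0]

```text
clock: 7.7
eef_pos: [535.6, -120.3, 45.3]
ee_rot: [0.651, 0.759, -0.0, 0.0]
wrist_force: [0.5, -2.8, 3.7]
width: 0.0
```

```bash
python3 go.py 529.9 -82.5 45.4
```

```text
7.7 [ 535.6 -120.3   45.3] F [ 0.46 -2.8   3.66] w 0.0 shift to target in tool axes [38.2  0.1 -0.1] yaw y 8.8 z [-0. -0. -1.] q [-0.22  0.1  -0.2   1.26 -0.    1.2 ]
```

Emit:
jog_arm:
  series:
    - [[0,0,0],[7,0,0],0]
    - [[0,0,0],[7,0,0],0]
    - [[0,0,0],[7,0,0],0]
    - [[0,0,0],[7,0,0],0]
    - [[0,0,0],[6,0,0],0]

```text
clock: 8.32
eef_pos: [530.4, -86.7, 45.3]
ee_rot: [0.651, 0.759, 0.0, 0.0]
wrist_force: [-0.1, -2.2, 2.5]
width: -0.3
```

Emit:
jog_arm:
  series:
    - [[0,0,0],[2,0,0],0]
    - [[0,0,0],[0,0,0],0]
    - [[0,0,0],[0,0,0],0]
    - [[0,0,0],[0,0,0],0]
    - [[0,0,0],[0,0,0],0]

```text
clock: 8.95
eef_pos: [530.1, -85.0, 45.2]
ee_rot: [0.651, 0.759, 0.0, -0.0]
wrist_force: [-0.9, 2.3, 3.9]
width: -0.5
```

```bash
python3 go.py 529.9 -82.5 45.4
python3 - <<'E'
from plant import grab_frame
from h import *
f=grab_frame('scene'); print(proj(f,[[529.9,-82.5,26.5]]))
cv2.imwrite('pics/end.png',cv2.cvtColor(cv2.resize(f['image'][120:260,140:350],(780,520),interpolation=cv2.INTER_CUBIC),cv2.COLOR_RGB2BGR))
E
```

```text
8.95 [530.1 -85.   45.2] F [-0.86  2.29  3.87] w -0.5 shift to target in tool axes [ 2.6  0.2 -0.2] yaw y 8.8 z [-0.  0. -1.] q [-0.16  0.08 -0.23  1.26  0.    1.26]
[[248.83761419 202.96010056]]
```

View pics/end.png

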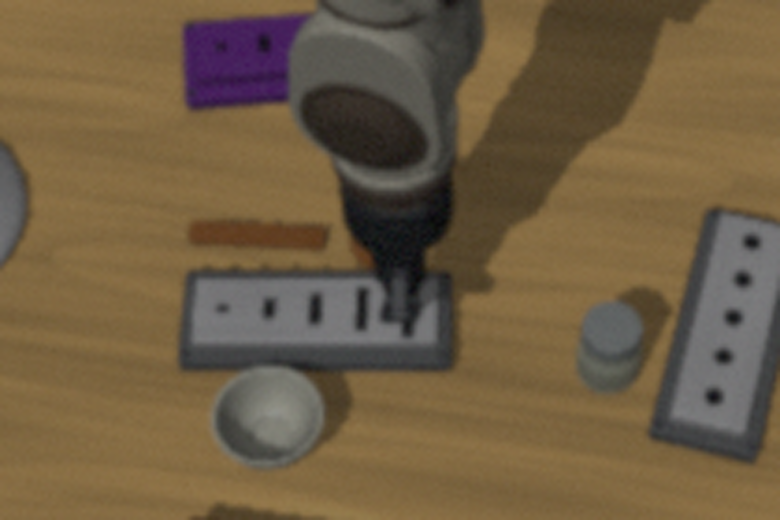

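The picture shows the fingertips on the longest stroke (crop ≈(402,312), stroke ≈(408,310)). The bowl, paddle, jar and lamp look undisturbed. Handing in.

```bash
python3 -c "
from plant import workorder; print(workorder.sign_off())"
```

```text
the job is handed in; nothing more can be done
None
```

I turned the fan up by pressing its bar at the shortest stroke and sliding along the middle, without lifting, over every stroke to the longest. The fingers are closed and still holding the bar there. I handed the job in after about 9 s of robot time; no verdict was reported.

- **Press:** the last reading was TCP z 45.2 mm with 3.9 N upward. That is about 3.8 mm of press by height, or about 4.8 mm by the force figure, and both are well under 7 mm. During the slide the height stayed at 45.3 mm and the force readings were 2.5–3.7 N.
- **Position:** the TCP ended about 2.6 mm short of my estimate of the longest stroke. The two cameras agreed on the stroke positions to 2–3 mm; in the scene camera the longest stroke did not separate cleanly, so its position there is extrapolated from the other four.
- **Bystanders:** in the final scene picture the bowl, paddle, jar and lamp control look unmoved. The press, sieve and lid were not in that view, apart from the lid's edge, and I did not measure any object's shift. The arm passed over at 250 mm, and the final descent was at the fan control.

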